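# Tap milling balls from a keyed feeder into a bowl

### The arm

A 7-joint arm with a two-finger parallel gripper is mounted at the origin on the work surface. World frame = base frame: x ahead of the robot, y to its left, z up, the work surface at z = 0. Lengths are in m, angles in rad, forces in N, time in s.
With the tool pointing down it reaches from about 0.425 to 0.95 m from the base axis. Payload 4.7 kg.
Tool frame: the origin (TCP) lies midway between the tips of the shut fingers; the grasp point (between the pads) lies 19 mm behind it; z points along the fingers, y is the line along which they close (so a half turn about z gives the same grasp; the last joint's range is limited). The gripper opens to 85 mm and grips with 20 to 120 N. Pads are 22 mm wide; open, the fingers measure 114 mm over their backs; the gripper's body (76 mm by 85 mm) begins 54 mm behind the grasp point. The pads swing forward as they close: fully open they stand 13 mm farther back than shut.
Start: joints at [1.124, 0.469, -0.049, 1.532, 0.024, 1.141, -0.082], TCP at [0.274, -0.617, 0.231] pointing down, gripper open.
Joint ranges: [-2.59, 2.59], [-0.33, 1.99], [-1.39, 1.29], [0.1, 2.45], [-1.04, 4.18], [0.21, 1.99], [-2.66, 2.66]. Speed limits (rad/s): [2.57, 2.57, 3.14, 3.14, 3.14, 3.14, 3.14].

### API

Orientations are given as a unit quaternion [w, x, y, z].
In Python, from station import ctrl, eyes, job_done gives the robot as it stands.
- The arm moves only by the shell command python3 -m inch 'ROWS' [OPENING] [FORCE]. ROWS is JSON, a list of rows, each an object of numbers: "tx", "ty", "tz": the shift along the tool's x, y, z in units of 30 mm (1.0 is 30 mm); "twist": the turn about the tool's z in units of 5 degrees (1.0 is 5 degrees). In form: [{"tx": .., "ty": .., "tz": .., "twist": ..}, ...]. A call has exactly 5 rows; each row is the pose to reach, as a shift and turn from the pose commanded when the call began, along the tool's axes at that moment; what a row does not reach only later rows make up. A row lasts 1/12 s, in which the tool goes at most 41.7 mm and 7.16 degrees, less where a joint would pass 70% of its speed; a pose out of reach is approached as far as the arm can. A call with a gripper value outside its range is refused whole. OPENING is the finger opening in mm, from 0 to 85.4, set as the call begins (- or left out, the last holds). The fingers move at their own pace and stop on an object; FORCE is the grip in N (left out, the last holds). Time passes only in rows, so rows that repeat a pose let the fingers close, or fill a call up. It gives the time, the measured TCP pose, the force, the opening and the grip force at its end, in the units of the state.
- ctrl.get_obs(): the state, without advancing time (a new reading comes with each control period).
- eyes.capture(name): name is "scene" or "top"; returns a dict with "pixels" (420x560x3 uint8, red, green, blue), "fx", "fy", "cx", "cy" (pixels), "origin" and "rotation" of the camera in the world. Camera axes: x right, y down, z forward; pixel columns grow to the right and rows downward; lengths in m; the calibration is good to about 2 mm. A picture is of the moment at which its call begins. There is no depth.
- job_done(): hands the job in; it is judged then, once.
The state is a dict: "t": time; "joints": joint angles; "qd": joint speeds; "joint_torque": joint torques, N m; "eef_pos": TCP position; "tcp_rot": TCP orientation; "contact_force": force on the tool from outside, world axes, zero at the start; "wrist_torque": the same for the moment, N m; "width": finger opening in m; "gripper_force": force on a finger pad.
Only numpy, scipy, OpenCV 4.12 (cv2) and the standard library are available. Lean on these libraries where they do the work, as an engineer would, in place of code of your own. Each camera call takes 0.05 s, during which the arm holds its last target. There are 200 camera calls.

### The job

First set the empty blue bowl upright on the table on the green circle under the lip of the ball feeder's chute and let go of it. Then take the square key with the orange handle from its wooden rack, push its tip fully down into the square socket of the red knob and, with the key, turn the knob clockwise a quarter turn until the gate is fully open and all four balls have rolled into the bowl. Leave the key standing in the knob and the bowl on its circle; do not touch the feeder or the balls with the gripper, and leave the mushrooms and jars where they are.

Things in the scene. Friction and masses are not known exactly. Their poses are not given: they have to be found in the camera images.
- feeder: fixed ball feeder: single-file aluminium chute on blue columns. Origin on the table under the gate spindle, z up; chute runs down along -y at 12 deg, centre line x = +38 mm, 52 mm wide, from y = +180 (floor 137 mm high, walls 26 mm more) to lip y = -65. Spindle post 20 mm thick at the origin (foot 36 mm); base plate beyond y = +40, x -12 to 88. Free space under the lip: slide the bowl in
- lip (a point): middle of the chute's lip, on its floor, 85 mm above the table (underside 80 mm up); axes as the feeder's
- catch (a point): centre of the green painted circle with white edge (92 mm across, flat on the table) where the bowl's foot belongs, 45 mm beyond the lip; axes as the feeder's
- socket (a point): centre of the mouth of the square socket in the top of the red knob on the gate spindle, 180 mm above the table. Hole 16 mm wide, 25 mm deep, sides along this point's x and y, z up. Knob: 36 mm square, 30 mm high, with four round lobes (52 mm across). The red gate blade below it, 59 mm long, points along this point's +x; the point turns with knob and gate
- gate (a joint): angle of knob and gate (one piece), rad: 0 = blade square across the chute (closed), 1.62 = end stop, blade along the chute (open). Grows as the knob turns clockwise seen from above; starts at 0 to 0.1. Stiff (0.15 N m friction), stays where left. The balls get past the blade at about 1.2 to 1.35 rad, then run out by themselves in about 2 s
- bowl: loose blue ceramic bowl, 160 mm across the rim, 60 mm high, wall 5 mm, foot 72 mm across, about 0.4 kg. Origin at the centre of its underside, z up. The wall near the rim leans outward about 20 degrees and can be pinched from above
- key: loose key, 0.18 kg: upright 14 mm square steel shank 75 mm long, tip tapered (10 mm square at the end, 14 mm from 6 mm up); on top an orange handle block 24 (x) by 70 (y) by 30 mm high; 105 mm overall. Origin at the centre of the tip's end, z up to the handle, x, y along the shank's sides. Play in the socket 1 mm a side, 0.15 rad each way. Starts in the rack, tip 15 mm above the table
- key_handle (a point): centre of the key's orange handle block, 90 mm above the tip; axes as the key's
- rack: fixed wooden rack block 50 (x) by 170 (y) by 45 mm high, origin under its centre; the key stands in its middle in a loose 18 mm square hole 30 mm deep, handle lengthwise along the rack. 68 mm from the middle, near each end, a fixed tool stub 16 mm thick, top up to 95 mm above the table. Rack and bowl start one on each side, either way round
- ball1_center (a point): centre of off-white porcelain milling ball 1, 40 mm across, about 70 g; the four wait in single file in the chute behind the closed gate (1 is next to the gate)
- ball1: the same ball 1 as a body; its origin is a point on its skin that turns as it rolls, so use the centre point instead
- ball2_center (a point): centre of off-white porcelain milling ball 2, 40 mm across, about 70 g; the four wait in single file in the chute behind the closed gate (1 is next to the gate)
- ball2: the same ball 2 as a body; its origin is a point on its skin that turns as it rolls, so use the centre point instead
- ball3_center (a point): centre of off-white porcelain milling ball 3, 40 mm across, about 70 g; the four wait in single file in the chute behind the closed gate (1 is next to the gate)
- ball3: the same ball 3 as a body; its origin is a point on its skin that turns as it rolls, so use the centre point instead
- ball4_center (a point): centre of off-white porcelain milling ball 4, 40 mm across, about 70 g; the four wait in single file in the chute behind the closed gate (1 is next to the gate)
- ball4: the same ball 4 as a body; its origin is a point on its skin that turns as it rolls, so use the centre point instead
- mushroom: loose clay mushroom ornament, 95 mm high, 72 mm wide, origin under its foot; leave alone
- paint_jar: loose white jar with red cap, 60 mm wide, 75 mm high, origin under its middle; leave alone
Mind the look-alikes: they are no part of the job. What is shaped like the ball3 but yellow is not meant.

How it is judged:
On the way, in this order (a step that is already met when the one before it is completed fails the run):
1. the bowl stands upright on the table with its centre within 50 mm of the circle's centre, let go, the gate still closed (horizontal distance between bowl and catch below 0.05 m and height (world z) of bowl below 0.008 m and angle between bowl's own z axis and vertical below 0.12 rad and contact force between each of the arm, the fingers and bowl below 0.1 N and value of joint gate below 0.3 rad), for 0.2 s.
2. the key's tip is at least 20 mm deep in the knob's socket, the gate not yet open (horizontal distance between key and socket below 0.006 m and z of key in the frame of socket below -0.02 m and angle between key's own z axis and vertical below 0.2 rad and value of joint gate below 0.9 rad), for 0.1 s.
3. the gate is turned open past 1.3 rad with the key in the socket (horizontal distance between key and socket below 0.006 m and z of key in the frame of socket below -0.02 m and angle between key's own z axis and vertical below 0.2 rad and value of joint gate above 1.3 rad), for 0.1 s.
At the end, for the whole second after the job is handed in: Balls at rest (<80 mm/s) in the bowl: centres within 70 mm of its axis, under 75 mm above its base. Bowl at rest, upright (0.12 rad) on the table within 50 mm of the circle's centre. Gate past 1.3 rad. Key let go, at rest in the socket: 20 mm deep, within 6 mm of its axis, 0.2 rad of upright (all of step 3 and horizontal distance between bowl and catch below 0.05 m and height (world z) of bowl below 0.008 m and angle between bowl's own z axis and vertical below 0.12 rad and horizontal distance between each of ball1_center, ball2_center, ball3_center, ball4_center and bowl below 0.07 m and z of each of ball1_center, ball2_center, ball3_center, ball4_center in the frame of bowl below 0.075 m and linear speed of each of ball1, ball2, ball3, ball4 below 0.08 m/s and linear speed of each of bowl, key below 0.03 m/s); the robot touches nothing.
It fails at once if the gripper or arm presses on the feeder, its gate or knob with more than 5 N (turn the knob with the key only) (contact force between any of the fingers, the arm and feeder above 5 N).
It fails at once if the gripper or arm touches a ball with more than 1 N (contact force between any of the fingers, the arm and ball1 above 1 N or contact force between any of the fingers, the arm and ball2 above 1 N or contact force between any of the fingers, the arm and ball3 above 1 N or contact force between any of the fingers, the arm and ball4 above 1 N).
It fails at once if a mushroom or jar is moved more than 30 mm (distance of any of mushroom, paint_jar from where it was at the start of the episode above 0.03 m).
It also fails if it takes over 72 s, if anything falls off the work surface, if the arm or the gripper's body presses on something with over 40 N, if the wrist force passes 120 N, or if a joint passes its speed limit or range.

## Working session

There is one attempt and no reset: what is moved stays moved. The work goes in short steps, Python scripts to look and compute and a shell command to move; the robot and the scene stay as the last step left them, time stands still between calls to the robot, and variables do not carry over. Pictures are saved under pics/ and viewed, at most 10 in all, crops included, and the job is handed in when it is done.

```bash
ls; mkdir -p pics; python3 - <<'E'
from station import ctrl, eyes
import cv2, numpy as np, pickle
o=ctrl.get_obs(); print({k:np.round(v,3).tolist() for k,v in o.items()})
for n in ("scene","top"):
    c=eyes.capture(n); pickle.dump(c,open(f"{n}0.pkl","wb"))
    print(n,c["fx"],c["cx"],c["cy"],c["origin"],np.round(c["rotation"],3).tolist())
    cv2.imwrite(f"pics/{n}0.png",c["pixels"][:,:,::-1])
E
```

```text
pics
{'t': 0.0, 'joints': [1.124, 0.469, -0.049, 1.534, 0.024, 1.141, -0.082], 'qd': [0.001, 0.001, 0.002, 0.001, 0.002, -0.0, 0.0], 'joint_torque': [-0.001, -51.031, -0.047, -23.771, 0.011, 0.007, -0.0], 'eef_pos': [0.274, -0.616, 0.23], 'tcp_rot': [-0.001, 0.978, 0.207, -0.0], 'contact_force': [-0.483, -0.37, -0.44], 'wrist_torque': [0.012, -0.025, 0.037], 'gripper_force': 0.0, 'width': 0.085}
scene 453.3016915832944 281.1345233040014 211.20237345420108 [0.97632198 0.38106509 1.0026321 ] [-0.102, 0.382, 0.884, -0.25]
top 393.58342365336455 275.5131893396698 213.16133371501382 [0.43343397 0.02317307 1.06693555] [-0.06, 0.709, -0.7, 0.062]
```

View pics/scene0.png

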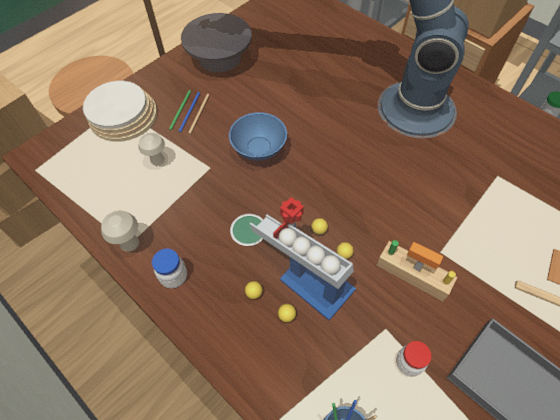

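View pics/top0.png

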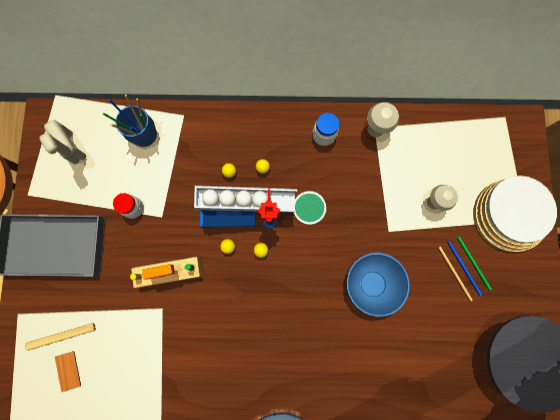

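The scene view shows the feeder at about (300,250), the circle at (248,230), the bowl at (258,138) and the rack at (418,268). In the top view they are the chute (245,200), knob (269,209), circle (310,207), bowl (377,284) and rack (165,272).

```bash
cat >h.py <<'E'
import numpy as np, cv2, pickle
from scipy.spatial.transform import Rotation as R
def rot(q): return R.from_quat([q[1],q[2],q[3],q[0]]).as_matrix()
def ray(c,u,v):
    d=rot(c["rotation"])@np.array([(u-c["cx"])/c["fx"],(v-c["cy"])/c["fy"],1]); return np.array(c["origin"]),d/np.linalg.norm(d)
def plane(c,u,v,z):
    o,d=ray(c,u,v); return o+d*(z-o[2])/d[2]
def tri(ca,pa,cb,pb):
    A=np.zeros((3,3));b=np.zeros(3);L=[ray(ca,*pa),ray(cb,*pb)]
    for o,d in L:
        P=np.eye(3)-np.outer(d,d);A+=P;b+=P@o
    x=np.linalg.solve(A,b); return x,[np.linalg.norm((np.eye(3)-np.outer(d,d))@(x-o)) for o,d in L]
def proj(c,p):
    q=rot(c["rotation"]).T@(np.array(p)-c["origin"]); return c["fx"]*q[0]/q[2]+c["cx"],c["fy"]*q[1]/q[2]+c["cy"]
def mask(c,lo,hi,box):
    h=cv2.cvtColor(c["pixels"],cv2.COLOR_RGB2HSV); m=cv2.inRange(h,np.array(lo),np.array(hi)); k=np.zeros_like(m); x0,y0,x1,y1=box; k[y0:y1,x0:x1]=m[y0:y1,x0:x1]; return k
def big(m): return max(cv2.findContours(m,cv2.RETR_EXTERNAL,cv2.CHAIN_APPROX_NONE)[0],key=cv2.contourArea)
def ld(n): return pickle.load(open(n+".pkl","rb"))
E
python3 - <<'E'
from h import *
s,t=ld("scene0"),ld("top0")
print("tcp px",proj(s,[.274,-.617,.23]),proj(t,[.274,-.617,.23]))
e=[cv2.fitEllipse(big(mask(c,(100,80,40),(120,255,255),b))) for c,b in((s,(220,105,300,170)),(t,(335,240,420,330)))]
print("bowl",e,tri(s,e[0][0],t,e[1][0]),plane(t,*e[1][0],.06), "diam",e[1][1])
g=[cv2.fitEllipse(cv2.convexHull(big(mask(c,(60,60,30),(90,255,255),b)))) for c,b in((s,(225,205,275,250)),(t,(288,185,335,230)))]
print("circ",g,tri(s,g[0][0],t,g[1][0]),plane(t,*g[1][0],0),plane(s,*g[0][0],0))
for c,b in((s,(380,230,460,300)),(t,(120,250,210,295))):
    r=cv2.minAreaRect(big(mask(c,(5,180,120),(15,255,255),b))); print("key",r,cv2.boxPoints(r).round(1).tolist())
for n,c,b in(("s",s,(215,190,475,310)),("t",t,(120,170,335,295))):
    x0,y0,x1,y1=b; cv2.imwrite(f"pics/z{n}.png",cv2.resize(c["pixels"][y0:y1,x0:x1,::-1],None,fx=3,fy=3,interpolation=cv2.INTER_CUBIC))
E
```

```text
tcp px (np.float64(198.7865575290634), np.float64(-7.62406399904404)) (np.float64(588.6360069093005), np.float64(365.3647982829658))
bowl [((257.7191467285156, 135.0107421875), (44.065711975097656, 56.59049606323242), 86.61656188964844), ((377.5906677246094, 284.3804626464844), (60.810245513916016, 63.856876373291016), 147.84136962890625)] (array([ 0.42948242, -0.24019533,  0.04959317]), [np.float64(0.0004105971364899467), np.float64(0.00041059713648987275)]) [ 0.42974784 -0.23785062  0.06      ] diam (60.810245513916016, 63.856876373291016)
circ [((248.15113830566406, 229.2578887939453), (26.618946075439453, 31.070232391357422), 79.46467590332031), ((309.24566650390625, 207.21426391601562), (28.427885055541992, 29.34413719177246), 108.11747741699219)] (array([ 0.63689312, -0.07114215, -0.0015575 ]), [np.float64(0.0004019698673395774), np.float64(0.0004019698673394653)]) [ 0.636833   -0.07133711  0.        ] [ 0.63722088 -0.07008257  0.        ]
key ((419.6177062988281, 258.5294494628906), (3.8805696964263916, 4.123105525970459), 14.03624439239502) [[417.20001220703125, 260.1000061035156], [418.20001220703125, 256.1000061035156], [422.0, 257.0], [421.0, 261.0]]
key ((159.0051727294922, 275.6134338378906), (5.600073337554932, 27.856775283813477), 68.96248626708984) [[145.0, 278.0], [171.0, 268.0], [173.0, 273.20001220703125], [147.0, 283.20001220703125]]
```

View pics/zs.png

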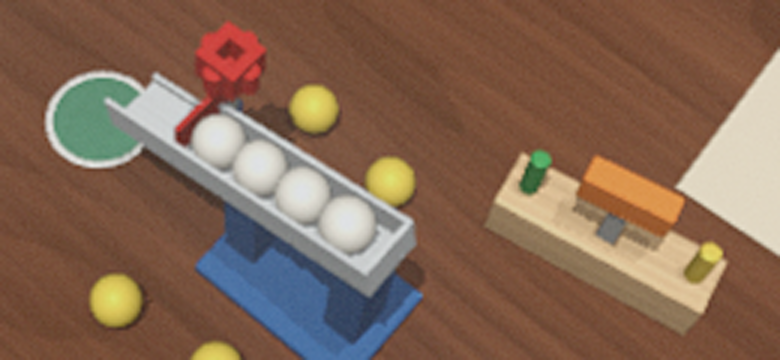

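View pics/zt.png

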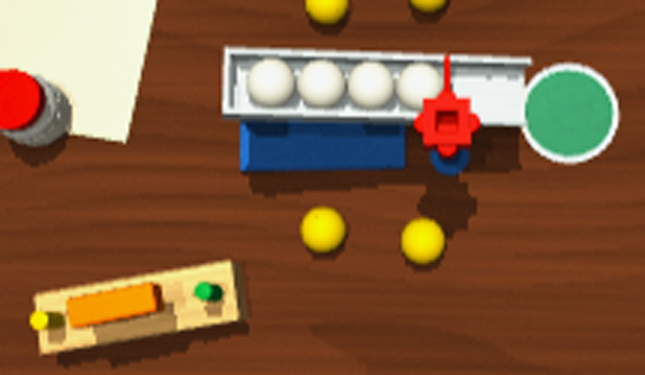

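The close-ups show the key handle at scene (425,255) / top (158,272), standing in the rack between the green and yellow stubs. The socket hole is at scene (292.5,206.5) / top (268.5,210.3), and the blade lies across the chute, so the gate is closed.

```bash
cat >>h.py <<'E'
def go(target,yaw=None):
    """units (tx,ty,tz,twist) from present pose to world target, tool x yaw in deg"""
    from station import ctrl
    o=ctrl.get_obs(); M=rot(o["tcp_rot"]); d=M.T@(np.array(target)-o["eef_pos"])/.03
    y=np.degrees(np.arctan2(M[1,0],M[0,0])); tw=None if yaw is None else -(((yaw-y)+180)%360-180)/5
    print("pos",np.round(o["eef_pos"],4),"yaw",round(y,2),"go",np.round(d,2),"twist",tw,"t",round(o["t"],2),"joints",np.round(o["joints"],2))
E
python3 - <<'E'
from h import *
s,t=ld("scene0"),ld("top0")
print("sock",tri(s,(292.4,206.4),t,(268.5,210.3)),plane(t,268.5,210.3,.18),plane(s,292.4,206.4,.18))
for c,b,v in((s,(380,230,460,300),(100,140,170,200,215)),(t,(120,250,210,295),(100,140,180,200,220))):
  for vv in v:
    r=cv2.minAreaRect(big(mask(c,(5,150,vv),(18,255,255),b))); print("key",vv,np.round(r[0],1),np.round(r[1],1),np.round(cv2.boxPoints(r),1).tolist())
go([.43,-.313,.15],0)
E
```

```text
sock (array([0.59395444, 0.03865879, 0.17822944]), [np.float64(0.0008146450471474513), np.float64(0.0008146450471474894)]) [0.59409727 0.03795557 0.18      ] [0.59435843 0.04009673 0.18      ]
key 100 [424.9 254.7] [34.4 15.7] [[406.0, 254.0], [413.0, 240.0], [443.79998779296875, 255.39999389648438], [436.79998779296875, 269.3999938964844]]
key 140 [424.8 254.9] [34.4 15.2] [[406.0, 254.0], [412.79998779296875, 240.39999389648438], [443.6000061035156, 255.8000030517578], [436.79998779296875, 269.3999938964844]]
key 170 [426.1 252.8] [34.   9.4] [[408.79998779296875, 249.39999389648438], [413.0, 241.0], [443.3999938964844, 256.20001220703125], [439.20001220703125, 264.6000061035156]]
key 200 [426.1 252.8] [33.1  8.5] [[409.3999938964844, 249.1999969482422], [413.20001220703125, 241.60000610351562], [442.79998779296875, 256.3999938964844], [439.0, 264.0]]
key 215 [426.2 252.6] [32.2  8. ] [[410.0, 249.0], [413.6000061035156, 241.8000030517578], [442.3999938964844, 256.20001220703125], [438.79998779296875, 263.3999938964844]]
key 100 [164.5 272. ] [44. 89.] [[120.0, 250.0], [209.0, 250.0], [209.0, 294.0], [120.0, 294.0]]
key 140 [160.3 275.8] [17.8 33.9] [[141.39999389648438, 273.20001220703125], [173.3000030517578, 261.70001220703125], [179.3000030517578, 278.3999938964844], [147.39999389648438, 289.8999938964844]]
key 180 [157.6 271.6] [ 9.7 31.8] [[140.89999389648438, 271.1000061035156], [171.6999969482422, 262.70001220703125], [174.1999969482422, 272.1000061035156], [143.5, 280.5]]
key 200 [156.7 274.8] [ 6.7 29.4] [[141.8000030517578, 273.0], [171.0, 270.0], [171.6999969482422, 276.70001220703125], [142.5, 279.70001220703125]]
key 220 [156.9 275. ] [ 5.1 29.4] [[142.0, 275.0], [171.0, 270.0], [171.89999389648438, 275.1000061035156], [142.89999389648438, 280.1000061035156]]
pos [ 0.2737 -0.6165  0.2304] yaw 23.94 go [ 8.87 -7.13  2.69] twist 4.788164383592101 t 0.1 joints [ 1.12  0.47 -0.05  1.53  0.02  1.14 -0.08]
```

```bash
python3 -m inch '[{"tx":0.9,"ty":-0.7,"tz":0.2,"twist":1},{"tx":1.8,"ty":-1.4,"tz":0.4,"twist":2},{"tx":2.7,"ty":-2.1,"tz":0.6,"twist":3},{"tx":3.6,"ty":-2.8,"tz":0.8,"twist":4},{"tx":4.4,"ty":-3.5,"tz":1,"twist":4.8}]' 50 30
python3 - <<'E'
from h import *
go([.43,-.313,.15],0)
s,t=ld("scene0"),ld("top0")
print(tri(s,(426.1,252.8),t,(156.9,272)),plane(s,426.1,252.8,.12),[plane(s,*p,.12).round(4).tolist() for p in ((409.4,249.2),(413.2,241.6),(442.8,256.4),(439,264))])
E
```

```text
t: 0.52
eef_pos: [0.3528, -0.4653, 0.2006]
tcp_rot: [-0.0, 1.0, -0.002, -0.0]
contact_force: [1.6, 0.2, -0.5]
width: 0.0498
gripper_force: 0.0
pos [ 0.3528 -0.4653  0.2006] yaw -0.25 go [ 2.55 -5.09  1.69] twist -0.05063988245496489 t 0.52 joints [ 0.86  0.35 -0.01  1.79  0.01  1.   -0.73]
(array([0.45249129, 0.30416414, 0.11284239]), [np.float64(0.00013194054975075952), np.float64(0.0001319405497506616)]) [0.45661967 0.30488806 0.12      ] [[0.474, 0.2738, 0.12], [0.4531, 0.2691, 0.12], [0.4394, 0.3357, 0.12], [0.4601, 0.3397, 0.12]]
```

```bash
python3 -m inch '[{"tx":0.6,"ty":-1.2,"tz":0.4},{"tx":1.2,"ty":-2.4,"tz":0.8},{"tx":1.8,"ty":-3.6,"tz":1.2},{"tx":2.4,"ty":-4.8,"tz":1.6},{"tx":2.6,"ty":-5.1,"tz":2}]'
python3 - <<'E'
from h import *
from station import eyes
import pickle
go([.43,-.313,.034],0)
for n in("scene","top"):
    c=eyes.capture(n); pickle.dump(c,open(n+"1.pkl","wb"))
s=ld("scene1")["pixels"][60:200,180:340,::-1];t=ld("top1")["pixels"][230:370,320:480,::-1]
cv2.imwrite("pics/b1.png",np.hstack([cv2.resize(i,None,fx=2.5,fy=2.5,interpolation=cv2.INTER_CUBIC) for i in(s,t)]))
E
```

```text
pos [ 0.3528 -0.4653  0.2006] yaw -0.25 go [ 2.55 -5.08  5.56] twist -0.05063988245496489 t 0.52 joints [ 0.86  0.35 -0.01  1.79  0.01  1.   -0.73]$[0]: bad value
```

View pics/b1.png

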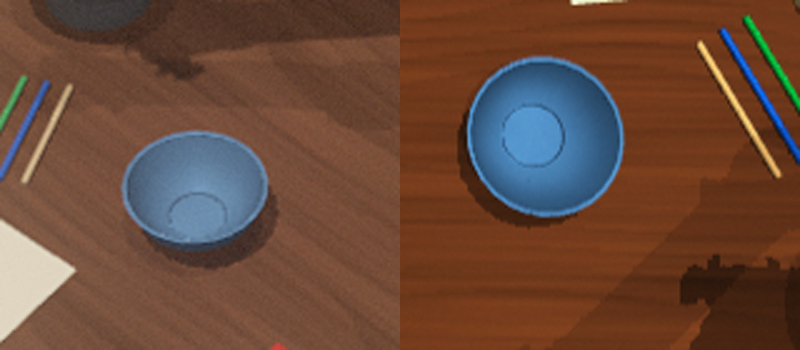

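The move was refused because each row needs all four keys. The picture shows the bowl undisturbed at top px (378,285), with the arm still out of view.

```bash
python3 -m inch '[{"tx":0.6,"ty":-1.2,"tz":0.4,"twist":0},{"tx":1.2,"ty":-2.4,"tz":0.8,"twist":0},{"tx":1.8,"ty":-3.6,"tz":1.2,"twist":0},{"tx":2.4,"ty":-4.8,"tz":1.6,"twist":0},{"tx":2.6,"ty":-5.1,"tz":2.5,"twist":0}]'
python3 - <<'E'
from h import *
from station import eyes
import pickle
go([.43,-.313,.034],0)
for n in("scene","top"):
    c=eyes.capture(n); pickle.dump(c,open(n+"1.pkl","wb"))
s=ld("scene1")["pixels"][60:200,180:340,::-1];t=ld("top1")["pixels"][230:370,320:480,::-1]
cv2.imwrite("pics/b2.png",np.hstack([cv2.resize(i,None,fx=2.5,fy=2.5,interpolation=cv2.INTER_CUBIC) for i in(s,t)]))
E
```

```text
t: 1.03
eef_pos: [0.4348, -0.3096, 0.1281]
tcp_rot: [0.0, 1.0, 0.004, 0.003]
contact_force: [0.7, -0.5, -1.0]
width: 0.0502
gripper_force: 0.0
pos [ 0.4348 -0.3096  0.1281] yaw 0.4 go [-0.18  0.11  3.14] twist 0.08070508834074985 t 1.03 joints [ 0.61  0.36 -0.09  1.97  0.04  0.8  -1.06]
```

View pics/b2.png

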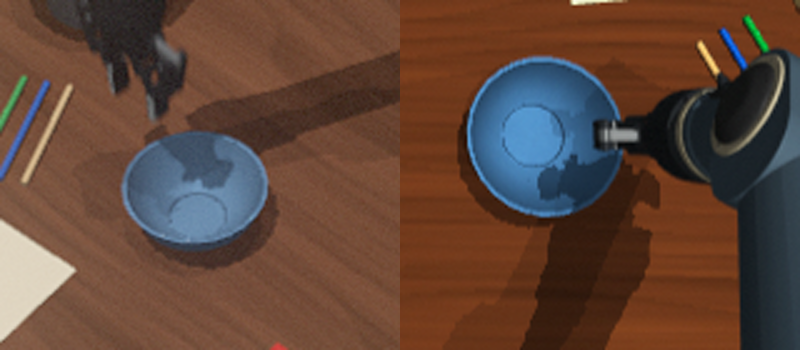

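The gripper is poised above the rim at the bowl's -y side, straddling the wall. I'll lower it now.

```bash
python3 -m inch '[{"tx":0,"ty":0.1,"tz":0.7,"twist":0},{"tx":0,"ty":0.1,"tz":1.4,"twist":0},{"tx":0,"ty":0.1,"tz":2.1,"twist":0},{"tx":0,"ty":0.1,"tz":2.8,"twist":0},{"tx":0,"ty":0.1,"tz":3.0,"twist":0}]'; python3 -m inch '[{"tx":0,"ty":0,"tz":0,"twist":0},{"tx":0,"ty":0,"tz":0,"twist":0},{"tx":0,"ty":0,"tz":0,"twist":0},{"tx":0,"ty":0,"tz":0,"twist":0},{"tx":0,"ty":0,"tz":0,"twist":0}]' 0 30; python3 -m inch '[{"tx":0,"ty":0,"tz":0,"twist":0},{"tx":0,"ty":0,"tz":0,"twist":0},{"tx":0,"ty":0,"tz":-0.1,"twist":0},{"tx":0,"ty":0,"tz":-0.2,"twist":0},{"tx":0,"ty":0,"tz":-0.3,"twist":0}]'
python3 - <<'E'
from h import *
from station import eyes
import pickle
for n in("scene","top"):
    c=eyes.capture(n); pickle.dump(c,open(n+"2.pkl","wb"))
s=ld("scene2")["pixels"][60:200,180:340,::-1];t=ld("top2")["pixels"][230:370,320:480,::-1]
cv2.imwrite("pics/b3.png",np.hstack([cv2.resize(i,None,fx=2.5,fy=2.5,interpolation=cv2.INTER_CUBIC) for i in(s,t)]))
e=cv2.fitEllipse(big(mask(ld("scene2"),(100,80,40),(120,255,255),(220,105,300,170))));print(e)
go([.637,-.071-.075,.034],0)
E
```

```text
t: 1.55
eef_pos: [0.4278, -0.3187, 0.0342]
tcp_rot: [-0.001, 1.0, -0.002, -0.002]
contact_force: [-0.6, -0.0, -0.6]
width: 0.0498
gripper_force: 0.0
t: 1.97
eef_pos: [0.4315, -0.3178, 0.0379]
tcp_rot: [0.0, 1.0, -0.001, 0.001]
contact_force: [0.4, 1.0, 3.9]
width: 0.0122
gripper_force: 27.6
t: 2.38
eef_pos: [0.43, -0.3168, 0.0454]
tcp_rot: [-0.0, 1.0, -0.0, -0.0]
contact_force: [1.9, 2.7, 0.6]
width: 0.0109
gripper_force: 27.2
((257.6693115234375, 133.52008056640625), (44.033843994140625, 56.288692474365234), 83.1850357055664)
pos [ 0.4301 -0.3172  0.0457] yaw -0.04 go [ 6.89 -5.71  0.39] twist -0.007635829422292772 t 2.48 joints [ 0.61  0.48 -0.07  2.02  0.06  0.63 -1.07]
```

View pics/b3.png

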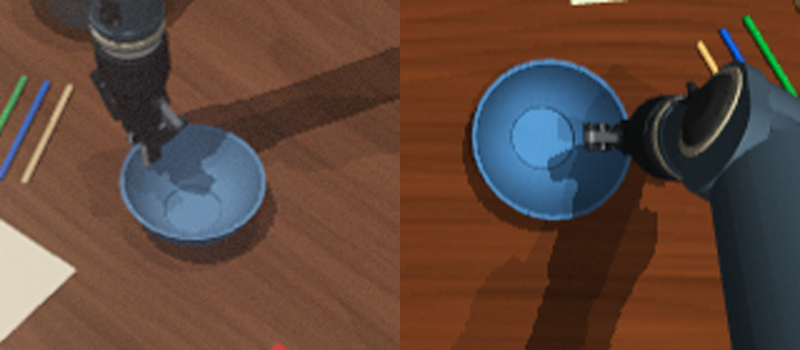

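The bowl is pinched at its -y rim and lifted slightly, with its centre at top px (380,285). I'll carry it low to the circle.

```bash
python3 -m inch '[{"tx":0.5,"ty":-0.4,"tz":0,"twist":0},{"tx":1.1,"ty":-0.9,"tz":0,"twist":0},{"tx":1.7,"ty":-1.4,"tz":0,"twist":0},{"tx":2.3,"ty":-1.9,"tz":0,"twist":0},{"tx":2.9,"ty":-2.4,"tz":0,"twist":0}]'; python3 -m inch '[{"tx":0.6,"ty":-0.5,"tz":0,"twist":0},{"tx":1.2,"ty":-1.0,"tz":0,"twist":0},{"tx":1.8,"ty":-1.5,"tz":0,"twist":0},{"tx":2.4,"ty":-2,"tz":0,"twist":0},{"tx":2.9,"ty":-2.4,"tz":0,"twist":0}]'; python3 -m inch '[{"tx":0.4,"ty":-0.3,"tz":0,"twist":0},{"tx":0.8,"ty":-0.6,"tz":0,"twist":0},{"tx":1.1,"ty":-0.9,"tz":0,"twist":0},{"tx":1.1,"ty":-0.9,"tz":0.1,"twist":0},{"tx":1.1,"ty":-0.9,"tz":0.2,"twist":0}]'
python3 - <<'E'
from h import *
from station import eyes
import pickle
for n in("scene","top"):
    c=eyes.capture(n); pickle.dump(c,open(n+"3.pkl","wb"))
s=ld("scene3")["pixels"][140:280,180:340,::-1];t=ld("top3")["pixels"][140:280,230:390,::-1]
cv2.imwrite("pics/b4.png",np.hstack([cv2.resize(i,None,fx=2.5,fy=2.5,interpolation=cv2.INTER_CUBIC) for i in(s,t)]))
go([.637,-.071-.074,.034],0)
E
```

```text
t: 2.9
eef_pos: [0.5148, -0.2485, 0.0454]
tcp_rot: [0.002, 1.0, -0.0, -0.003]
contact_force: [-3.3, -3.5, 7.1]
width: 0.0104
gripper_force: 38.0
t: 3.32
eef_pos: [0.6029, -0.1759, 0.0454]
tcp_rot: [0.002, 1.0, 0.0, -0.002]
contact_force: [-3.7, -3.8, 7.2]
width: 0.0103
gripper_force: 37.5
t: 3.73
eef_pos: [0.6372, -0.1493, 0.0402]
tcp_rot: [0.002, 1.0, 0.0, -0.0]
contact_force: [-2.7, -4.2, 11.3]
width: 0.0103
gripper_force: 56.7
pos [ 0.6367 -0.1495  0.0401] yaw -0.06 go [ 0.01 -0.15  0.2 ] twist -0.01294238033274837 t 3.83 joints [ 0.21  0.64 -0.07  1.74  0.06  0.77 -1.46]
```

View pics/b4.png

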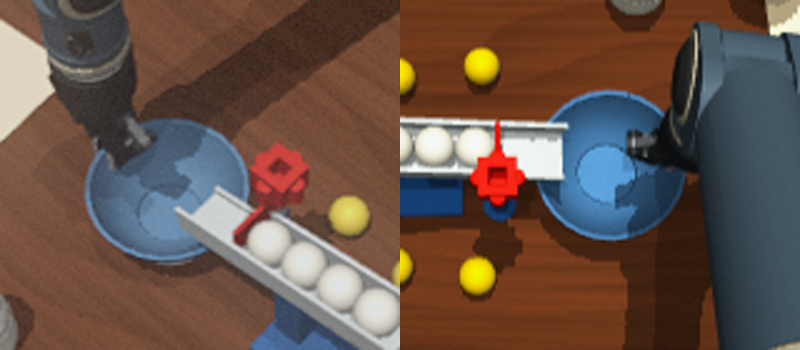

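The bowl is under the lip and centred near top px (311,206), which matches the circle. I'll nudge it, release and retract upward.

```bash
python3 -m inch '[{"tx":0,"ty":-0.1,"tz":0.1,"twist":0},{"tx":0,"ty":-0.1,"tz":0.1,"twist":0},{"tx":0,"ty":-0.1,"tz":0.1,"twist":0},{"tx":0,"ty":-0.1,"tz":0.1,"twist":0},{"tx":0,"ty":-0.1,"tz":0.1,"twist":0}]'; python3 -m inch '[{"tx":0,"ty":0,"tz":0,"twist":0},{"tx":0,"ty":0,"tz":0,"twist":0},{"tx":0,"ty":0,"tz":0,"twist":0},{"tx":0,"ty":0,"tz":0,"twist":0},{"tx":0,"ty":0,"tz":0,"twist":0}]' 45; python3 -m inch '[{"tx":0,"ty":0,"tz":-0.3,"twist":0},{"tx":0,"ty":0,"tz":-1,"twist":0},{"tx":0,"ty":0,"tz":-2,"twist":0},{"tx":0,"ty":0,"tz":-3,"twist":0},{"tx":0,"ty":0,"tz":-4,"twist":0}]';python3 -m inch '[{"tx":-0.8,"ty":0,"tz":-1,"twist":0},{"tx":-2,"ty":0,"tz":-2,"twist":0},{"tx":-3,"ty":0,"tz":-3,"twist":0},{"tx":-4,"ty":0,"tz":-3.6,"twist":0},{"tx":-5,"ty":0,"tz":-3.6,"twist":0}]'
python3 - <<'E'
from h import *
from station import eyes
import pickle
for n in("scene","top"):
    c=eyes.capture(n); pickle.dump(c,open(n+"4.pkl","wb"))
s,t=ld("scene4"),ld("top4")
e=cv2.fitEllipse(big(mask(t,(100,80,60),(120,255,255),(288,170,360,240))));print(e, plane(t,*e[0],.06))
# key in top: saturated orange, erode
m=mask(t,(8,200,190),(18,255,255),(142,255,174,290)); cv2.imwrite("pics/k.png",cv2.resize(np.hstack([t["pixels"][250:300,120:200,::-1],cv2.cvtColor(m,cv2.COLOR_GRAY2BGR)[250:300,120:200]]),None,fx=5,fy=5,interpolation=cv2.INTER_NEAREST))
S=s["pixels"][140:280,180:340,::-1]
cv2.imwrite("pics/k2.png",np.vstack([cv2.imread("pics/k.png"),cv2.resize(S,(400,350)).repeat(2,axis=1)[:, :800]]))
go([.4555,.305,.2],11.6)
E
```

```text
t: 4.25
eef_pos: [0.6375, -0.1495, 0.0389]
tcp_rot: [0.003, 1.0, -0.001, 0.001]
contact_force: [-3.6, -6.6, 15.3]
width: 0.0104
gripper_force: 63.8
t: 4.67
eef_pos: [0.637, -0.1435, 0.0357]
tcp_rot: [0.0, 1.0, -0.0, -0.0]
contact_force: [-0.3, -0.4, -0.1]
width: 0.045
gripper_force: 0.0
t: 5.08
eef_pos: [0.6371, -0.1435, 0.158]
tcp_rot: [0.0, 1.0, -0.0, -0.0]
contact_force: [0.8, 0.3, -1.0]
width: 0.0451
gripper_force: 0.0
t: 5.5
eef_pos: [0.4881, -0.144, 0.2698]
tcp_rot: [0.001, 1.0, -0.0, 0.005]
contact_force: [-0.0, -1.0, -0.3]
width: 0.0451
gripper_force: 0.0
((315.8998718261719, 205.8765411376953), (54.281951904296875, 60.4456787109375), 4.603189945220947) [ 0.62917137 -0.08337628  0.06      ]
pos [ 0.4835 -0.1442  0.2663] yaw -0.18 go [ -0.98 -14.97   2.19] twist -2.356574422157763 t 5.6 joints [ 0.28  0.16 -0.08  1.88  0.02  1.1  -1.38]
```

View pics/k2.png

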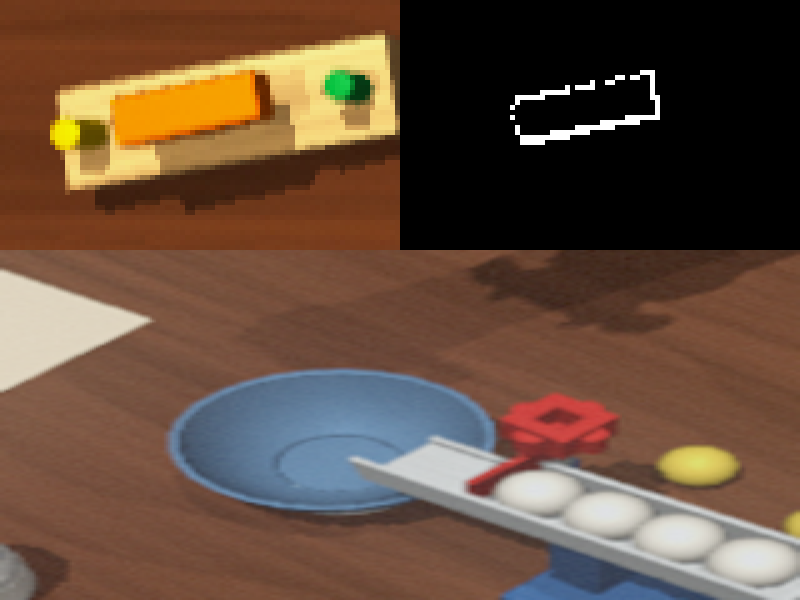

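The bowl stands upright under the lip. The key's top face is centred at top px (156.7,270.9), with its long side close to world y. Next I'll travel towards it.

```bash
python3 -m inch '[{"tx":-0.2,"ty":-1,"tz":0,"twist":-1.4},{"tx":-0.4,"ty":-2,"tz":0,"twist":-2.8},{"tx":-0.6,"ty":-3,"tz":0,"twist":-4.2},{"tx":-0.8,"ty":-4,"tz":0,"twist":-5.6},{"tx":-1,"ty":-5,"tz":0,"twist":-7}]'
python3 - <<'E'
from h import *
s,t=ld("scene4"),ld("top4")
print(tri(s,(426.1,252.8),t,(156.7,270.9)),plane(t,156.7,270.9,.12))
f=lambda p:plane(t,120+p[0]/5-.5,250+p[1]/5-.5,.12)
print([f(p).round(4).tolist() for p in((112,97),(253,72),(258,117),(120,142))])
go([.4555,.305,.22],101.6)
E
```

```text
t: 6.02
eef_pos: [0.4573, 0.0081, 0.2645]
tcp_rot: [0.0, 0.953, 0.303, 0.0]
contact_force: [0.3, 1.5, 0.0]
width: 0.0448
gripper_force: 0.0
(array([0.45480711, 0.30414074, 0.11633035]), [np.float64(0.0005346323143791751), np.float64(0.0005346323143792736)]) [0.45499591 0.30258009 0.12      ]
[[0.4593, 0.3381, 0.12], [0.4719, 0.2717, 0.12], [0.4507, 0.2681, 0.12], [0.4382, 0.3328, 0.12]]
pos [0.4573 0.0081 0.2645] yaw 35.3 go [ 5.67 -8.11  1.48] twist -13.259952086758664 t 6.02 joints [ 0.13  0.09 -0.26  1.97  0.03  1.08 -1.09]
```

```bash
python3 -m inch '[{"tx":0.6,"ty":-0.8,"tz":0,"twist":-1.4},{"tx":1.2,"ty":-1.6,"tz":0,"twist":-2.8},{"tx":1.8,"ty":-2.4,"tz":0,"twist":-4.2},{"tx":2.4,"ty":-3.2,"tz":0,"twist":-5.6},{"tx":3,"ty":-4,"tz":0,"twist":-7}]'
python3 - <<'E'
from h import *
go([.4555,.3035,.22],101)
E
```

```text
t: 6.43
eef_pos: [0.4626, 0.1582, 0.2646]
tcp_rot: [0.0, 0.818, 0.576, 0.0]
contact_force: [0.7, -0.2, -0.4]
width: 0.0449
gripper_force: 0.0
pos [0.4626 0.1582 0.2646] yaw 70.31 go [ 4.48 -1.86  1.49] twist -6.13752756713352 t 6.43 joints [-0.03  0.16 -0.43  1.9   0.08  1.1  -0.84]
```

```bash
python3 -m inch '[{"tx":0.9,"ty":-0.4,"tz":0,"twist":-1.3},{"tx":1.8,"ty":-0.8,"tz":0,"twist":-2.6},{"tx":2.7,"ty":-1.2,"tz":0,"twist":-3.9},{"tx":3.6,"ty":-1.6,"tz":0,"twist":-5.2},{"tx":4.5,"ty":-1.9,"tz":0,"twist":-6.1}]'; python3 -m inch '[{"tx":0,"ty":0,"tz":0.5,"twist":0},{"tx":0,"ty":0,"tz":1.0,"twist":0},{"tx":0,"ty":0,"tz":1.5,"twist":0},{"tx":0,"ty":0,"tz":1.8,"twist":0},{"tx":0,"ty":0,"tz":1.8,"twist":0}]' 50
python3 - <<'E'
from h import *
go([.4555,.3035,.088],101)
E
```

```text
t: 6.85
eef_pos: [0.4547, 0.3048, 0.2645]
tcp_rot: [-0.0, 0.637, 0.77, 0.0]
contact_force: [1.2, -0.5, -0.5]
width: 0.0453
gripper_force: 0.0
t: 7.27
eef_pos: [0.4544, 0.3021, 0.2082]
tcp_rot: [-0.001, 0.64, 0.769, -0.002]
contact_force: [0.9, -0.4, -0.4]
width: 0.0499
gripper_force: 0.0
pos [0.4544 0.3021 0.2082] yaw 100.46 go [0.04 0.06 4.01] twist -0.10840336341419743 t 7.27 joints [-0.21  0.34 -0.56  1.84  0.21  1.03 -0.67]
```

```bash
python3 -m inch '[{"tx":0,"ty":0,"tz":0.8,"twist":0},{"tx":0,"ty":0,"tz":1.6,"twist":0},{"tx":0,"ty":0,"tz":2.4,"twist":0},{"tx":0,"ty":0,"tz":3.2,"twist":0},{"tx":0,"ty":0.05,"tz":3.9,"twist":-0.1}]'; python3 -m inch '[{"tx":0,"ty":0,"tz":0,"twist":0},{"tx":0,"ty":0,"tz":0,"twist":0},{"tx":0,"ty":0,"tz":0,"twist":0},{"tx":0,"ty":0,"tz":0,"twist":0},{"tx":0,"ty":0,"tz":0,"twist":0}]' 0 80;  python3 -m inch '[{"tx":0,"ty":0,"tz":0,"twist":0},{"tx":0,"ty":0,"tz":-0.2,"twist":0},{"tx":0,"ty":0,"tz":-0.6,"twist":0},{"tx":0,"ty":0,"tz":-1.0,"twist":0},{"tx":0,"ty":0,"tz":-1.4,"twist":0}]'
python3 - <<'E'
from h import *
go([.594,.039,.3],90)
E
```

```text
t: 7.68
eef_pos: [0.4571, 0.3032, 0.0929]
tcp_rot: [0.0, 0.636, 0.771, 0.0]
contact_force: [1.0, 0.3, -0.3]
width: 0.0501
gripper_force: 0.0
t: 8.1
eef_pos: [0.4569, 0.3035, 0.0945]
tcp_rot: [0.0, 0.637, 0.771, 0.001]
contact_force: [-1.4, -0.4, -1.7]
width: 0.0227
gripper_force: 79.2
t: 8.52
eef_pos: [0.4574, 0.3034, 0.1372]
tcp_rot: [0.0, 0.637, 0.771, 0.001]
contact_force: [0.6, -0.2, -2.4]
width: 0.0228
gripper_force: 79.1
pos [0.4574 0.3034 0.1372] yaw 100.93 go [-9.51  2.81 -5.43] twist 2.185687672308018 t 8.52 joints [-0.24  0.42 -0.53  1.91  0.27  0.88 -0.72]
```

```bash
python3 -m inch '[{"tx":0,"ty":0,"tz":-1,"twist":0},{"tx":0,"ty":0,"tz":-2.2,"twist":0},{"tx":0,"ty":0,"tz":-3.4,"twist":0},{"tx":0,"ty":0,"tz":-4.6,"twist":0},{"tx":0,"ty":0,"tz":-5.5,"twist":0}]'; python3 -m inch '[{"tx":-0.9,"ty":0.3,"tz":0,"twist":0.4},{"tx":-1.8,"ty":0.6,"tz":0,"twist":0.8},{"tx":-2.7,"ty":0.9,"tz":0,"twist":1.2},{"tx":-3.7,"ty":1.2,"tz":0,"twist":1.6},{"tx":-4.7,"ty":1.4,"tz":0,"twist":2}]'
python3 - <<'E'
from h import *
go([.594,.039,.305],90)
E
```

```text
t: 8.93
eef_pos: [0.4572, 0.3038, 0.3053]
tcp_rot: [0.001, 0.636, 0.771, 0.003]
contact_force: [0.5, 0.3, -2.3]
width: 0.0224
gripper_force: 79.1
t: 9.35
eef_pos: [0.5255, 0.1716, 0.302]
tcp_rot: [0.001, 0.702, 0.713, 0.001]
contact_force: [1.7, -0.7, -2.4]
width: 0.0227
gripper_force: 79.2
pos [0.5255 0.1716 0.302 ] yaw 90.88 go [-4.45  2.21 -0.1 ] twist 0.17576619526984133 t 9.35 joints [ 0.    0.25 -0.48  1.71  0.12  1.21 -0.49]
```

```bash
python3 -m inch '[{"tx":-0.9,"ty":0.45,"tz":0,"twist":0},{"tx":-1.8,"ty":0.9,"tz":0,"twist":0},{"tx":-2.7,"ty":1.35,"tz":0,"twist":0},{"tx":-3.6,"ty":1.8,"tz":0,"twist":0},{"tx":-4.4,"ty":2.2,"tz":0,"twist":0.1}]'; python3 -m inch '[{"tx":0,"ty":0,"tz":0,"twist":0},{"tx":0,"ty":0,"tz":0,"twist":0},{"tx":0,"ty":0,"tz":0,"twist":0},{"tx":0,"ty":0,"tz":0,"twist":0},{"tx":0,"ty":0,"tz":0,"twist":0}]'
python3 - <<'E'
from h import *
from station import eyes
import pickle
s,t=ld("scene4"),ld("top4")
a=plane(t,268.5,210.3,.18); 
for z in(.14,.15,.16): b=plane(t,268.6,189,z);print("blade yaw",np.degrees(np.arctan2(*(b-a)[1::-1])), np.linalg.norm((b-a)[:2]))
for n in("scene","top"):
    c=eyes.capture(n); pickle.dump(c,open(n+"5.pkl","wb"))
go([.594,.039,.305],90)
from station import ctrl
p=np.array(ctrl.get_obs()["eef_pos"]); tip=p-[0,0,.0795]
print("tip expected px",proj(ld("scene5"),tip),proj(ld("top5"),tip))
S=ld("scene5")["pixels"][140:240,240:340,::-1];T=ld("top5")["pixels"][160:260,220:320,::-1]
cv2.imwrite("pics/c5.png",np.hstack([cv2.resize(i,None,fx=4,fy=4,interpolation=cv2.INTER_CUBIC) for i in(S,T)]))
E
```

```text
t: 9.77
eef_pos: [0.5936, 0.0396, 0.302]
tcp_rot: [0.001, 0.705, 0.709, 0.001]
contact_force: [-0.2, 1.2, -2.1]
width: 0.0226
gripper_force: 79.1
t: 10.18
eef_pos: [0.5925, 0.0433, 0.3009]
tcp_rot: [0.0, 0.703, 0.711, 0.0]
contact_force: [0.4, -0.5, -2.3]
width: 0.0232
gripper_force: 79.3
blade yaw 1.18961395291194 0.059556259591527945
blade yaw 1.0659009089165277 0.05717767476576462
blade yaw 0.9314488905352709 0.05479937965098605
pos [0.5926 0.0428 0.3007] yaw 90.55 go [-0.13  0.05 -0.14] twist 0.11028633138064378 t 10.28 joints [ 0.17  0.31 -0.4   1.63  0.13  1.23 -0.25]
tip expected px (np.float64(294.1625308555723), np.float64(196.0625169291949)) (np.float64(266.00988992951216), np.float64(207.59759370651898))
```

View pics/c5.png

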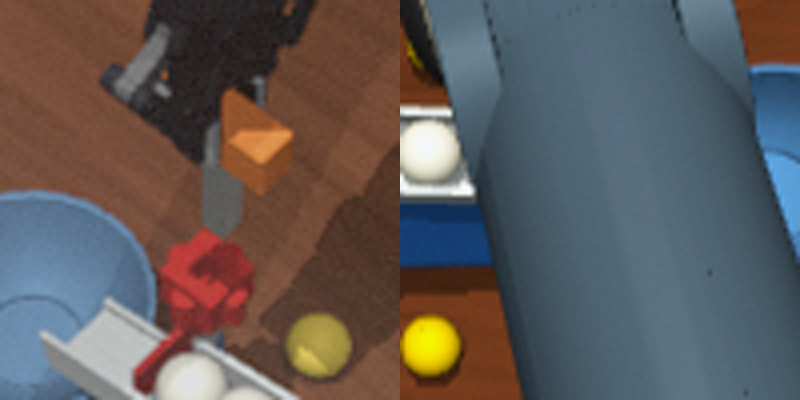

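The scene view shows the key tip at about (295,198), just above the knob hole at (292.5,206.5) and slightly to its right. I'll correct by about 4 mm and come down to just above the mouth.

```bash
python3 -m inch '[{"tx":-0.13,"ty":0.07,"tz":0.2,"twist":0},{"tx":-0.13,"ty":0.07,"tz":0.4,"twist":0},{"tx":-0.13,"ty":0.07,"tz":0.7,"twist":0},{"tx":-0.13,"ty":0.07,"tz":1,"twist":0},{"tx":-0.13,"ty":0.07,"tz":1,"twist":0}]'; python3 -m inch '[{"tx":0,"ty":0,"tz":0,"twist":0},{"tx":0,"ty":0,"tz":0,"twist":0},{"tx":0,"ty":0,"tz":0,"twist":0},{"tx":0,"ty":0,"tz":0,"twist":0},{"tx":0,"ty":0,"tz":0,"twist":0}]'
python3 - <<'E'
from h import *
from station import eyes,ctrl
import pickle
c=eyes.capture("scene"); pickle.dump(c,open("scene6.pkl","wb"))
go([.5946,.0388,.2345],90)
tip=np.array(ctrl.get_obs()["eef_pos"])-[0,0,.0795]; print(tip,proj(c,tip))
cv2.imwrite("pics/c6.png",cv2.resize(c["pixels"][170:240,250:340,::-1],None,fx=8,fy=8,interpolation=cv2.INTER_CUBIC))
E
```

```text
t: 10.7
eef_pos: [0.5935, 0.0375, 0.2673]
tcp_rot: [-0.002, 0.704, 0.71, -0.002]
contact_force: [-0.6, -0.1, -2.4]
width: 0.0227
gripper_force: 79.1
t: 11.12
eef_pos: [0.5953, 0.0379, 0.2707]
tcp_rot: [0.0, 0.704, 0.71, 0.0]
contact_force: [-0.9, -0.2, -2.1]
width: 0.0227
gripper_force: 79.1
pos [0.5952 0.0378 0.2707] yaw 90.44 go [ 0.03 -0.02  1.21] twist 0.08755993941780389 t 11.17 joints [ 0.17  0.34 -0.4   1.66  0.14  1.17 -0.25]
[0.59520139 0.03783482 0.19119137] (np.float64(291.39923866527755), np.float64(203.2342647749552))
```

View pics/c6.png

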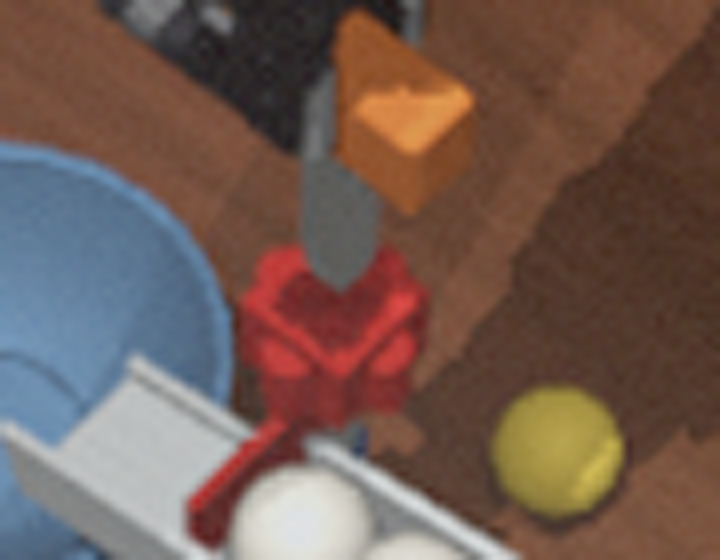

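The tip is at crop column 341 and the knob centre at 336, about 1 mm apart and within the taper. I'll insert gently.

```bash
python3 -m inch '[{"tx":-0.02,"ty":0,"tz":0.15,"twist":0},{"tx":-0.02,"ty":0,"tz":0.3,"twist":0},{"tx":-0.02,"ty":0,"tz":0.4,"twist":0},{"tx":-0.02,"ty":0,"tz":0.5,"twist":0},{"tx":-0.02,"ty":0,"tz":0.6,"twist":0}]'; python3 -m inch '[{"tx":0,"ty":0,"tz":0.05,"twist":0},{"tx":0,"ty":0,"tz":0.1,"twist":0},{"tx":0,"ty":0,"tz":0.15,"twist":0},{"tx":0,"ty":0,"tz":0.2,"twist":0},{"tx":0,"ty":0,"tz":0.2,"twist":0}]'
```

```text
t: 11.58
eef_pos: [0.5952, 0.0372, 0.2519]
tcp_rot: [0.0, 0.704, 0.71, 0.0]
contact_force: [-0.1, 0.1, -2.0]
width: 0.0227
gripper_force: 79.3
t: 12.0
eef_pos: [0.5952, 0.0372, 0.2461]
tcp_rot: [0.0, 0.704, 0.71, 0.0]
contact_force: [1.0, 0.1, -2.3]
width: 0.0227
gripper_force: 79.2
```

```bash
python3 -m inch '[{"tx":0,"ty":0,"tz":0.08,"twist":0},{"tx":0,"ty":0,"tz":0.16,"twist":0},{"tx":0,"ty":0,"tz":0.24,"twist":0},{"tx":0,"ty":0,"tz":0.32,"twist":0},{"tx":0,"ty":0,"tz":0.38,"twist":0}]'; python3 -m inch '[{"tx":0,"ty":0,"tz":0,"twist":0},{"tx":0,"ty":0,"tz":0.02,"twist":0},{"tx":0,"ty":0,"tz":0.04,"twist":0},{"tx":0,"ty":0,"tz":0.04,"twist":0},{"tx":0,"ty":0,"tz":0.04,"twist":0}]'
python3 - <<'E'
from h import *
go([.594,.039,.2345],90)
E
```

```text
t: 12.42
eef_pos: [0.5952, 0.0372, 0.2347]
tcp_rot: [0.0, 0.704, 0.71, 0.0]
contact_force: [1.2, 0.1, -0.6]
width: 0.0228
gripper_force: 79.3
t: 12.83
eef_pos: [0.5952, 0.0372, 0.234]
tcp_rot: [0.0, 0.704, 0.71, 0.0]
contact_force: [0.5, 0.0, 0.2]
width: 0.0227
gripper_force: 79.5
pos [0.5952 0.0372 0.234 ] yaw 90.44 go [ 0.06 -0.04 -0.02] twist 0.08799582420073193 t 12.83 joints [ 0.17  0.37 -0.39  1.71  0.16  1.1  -0.26]
```

The key bottomed lightly, about 25 mm deep. Now I'll turn it clockwise.

```bash
python3 -m inch '[{"tx":0,"ty":0,"tz":0,"twist":1},{"tx":0,"ty":0,"tz":0,"twist":2},{"tx":0,"ty":0,"tz":0,"twist":3},{"tx":0,"ty":0,"tz":0,"twist":4},{"tx":0,"ty":0,"tz":0,"twist":5}]'; python3 -m inch '[{"tx":0,"ty":0,"tz":0,"twist":1},{"tx":0,"ty":0,"tz":0,"twist":2},{"tx":0,"ty":0,"tz":0,"twist":3},{"tx":0,"ty":0,"tz":0,"twist":4},{"tx":0,"ty":0,"tz":0,"twist":5}]'
python3 - <<'E'
from h import *
from station import ctrl
go([.5952,.0372,.234],-5); print(ctrl.get_obs()["wrist_torque"])
E
```

```text
t: 13.25
eef_pos: [0.5952, 0.0368, 0.2341]
tcp_rot: [0.001, 0.842, 0.539, 0.0]
contact_force: [1.0, -0.5, 0.7]
width: 0.0229
gripper_force: 79.3
t: 13.67
eef_pos: [0.5946, 0.0367, 0.234]
tcp_rot: [0.0, 0.939, 0.344, -0.001]
contact_force: [-0.5, -1.3, 1.7]
width: 0.0223
gripper_force: 79.4
pos [0.5946 0.0367 0.234 ] yaw 40.22 go [ 0.03 -0.    0.  ] twist 9.044729825324907 t 13.67 joints [ 0.04  0.35 -0.22  1.72  0.09  1.09 -1.08]
[-0.31164028  0.1570818   0.18584439]
```

```bash
python3 -m inch '[{"tx":0,"ty":0,"tz":0,"twist":1},{"tx":0,"ty":0,"tz":0,"twist":2},{"tx":0,"ty":0,"tz":0,"twist":3},{"tx":0,"ty":0,"tz":0,"twist":4},{"tx":0,"ty":0,"tz":0,"twist":5}]'; python3 -m inch '[{"tx":0,"ty":0,"tz":0,"twist":1},{"tx":0,"ty":0,"tz":0,"twist":2},{"tx":0,"ty":0,"tz":0,"twist":3},{"tx":0,"ty":0,"tz":0,"twist":3.8},{"tx":0,"ty":0,"tz":0,"twist":3.8}]'
python3 - <<'E'
from h import *
from station import ctrl
go([.5952,.0372,.234],-5); print(ctrl.get_obs()["wrist_torque"])
E
```

```text
t: 14.08
eef_pos: [0.594, 0.0368, 0.234]
tcp_rot: [0.0, 0.991, 0.133, -0.001]
contact_force: [-2.1, -0.6, 2.3]
width: 0.0227
gripper_force: 79.6
t: 14.5
eef_pos: [0.5937, 0.0372, 0.234]
tcp_rot: [0.0, 1.0, -0.031, -0.002]
contact_force: [-4.0, -0.9, 4.7]
width: 0.0226
gripper_force: 79.9
pos [0.5937 0.0372 0.234 ] yaw -3.6 go [ 0.05 -0.    0.  ] twist 0.28054376171143075 t 14.5 joints [-0.07  0.34 -0.08  1.72  0.03  1.08 -1.8 ]
[-0.22895035  0.95040696  0.07803099]
```

```bash
python3 -m inch '[{"tx":0,"ty":0,"tz":0,"twist":0.3},{"tx":0,"ty":0,"tz":0,"twist":0.6},{"tx":0,"ty":0,"tz":0,"twist":0.8},{"tx":0,"ty":0,"tz":0,"twist":0.8},{"tx":0,"ty":0,"tz":0,"twist":0.8}]'
python3 - <<'E'
from h import *
from station import ctrl,eyes
import time
go([.5952,.0372,.234],-9); print(ctrl.get_obs()["wrist_torque"])
c=eyes.capture("scene");d=eyes.capture("top")
S=c["pixels"][150:290,210:370,::-1];T=d["pixels"][150:290,210:370,::-1]
cv2.imwrite("pics/c7.png",np.hstack([cv2.resize(i,None,fx=2.5,fy=2.5,interpolation=cv2.INTER_CUBIC) for i in(S,T)]))
E
```

```text
t: 14.92
eef_pos: [0.5938, 0.0372, 0.234]
tcp_rot: [0.0, 0.998, -0.066, -0.001]
contact_force: [-5.9, 0.5, 5.9]
width: 0.0223
gripper_force: 80.2
pos [0.5938 0.0372 0.234 ] yaw -7.53 go [ 0.05 -0.01  0.  ] twist 0.29478354927932743 t 14.92 joints [-0.08  0.34 -0.07  1.72  0.03  1.08 -1.86]
[-0.11551681  1.44607961  0.1542628 ]
```

View pics/c7.png

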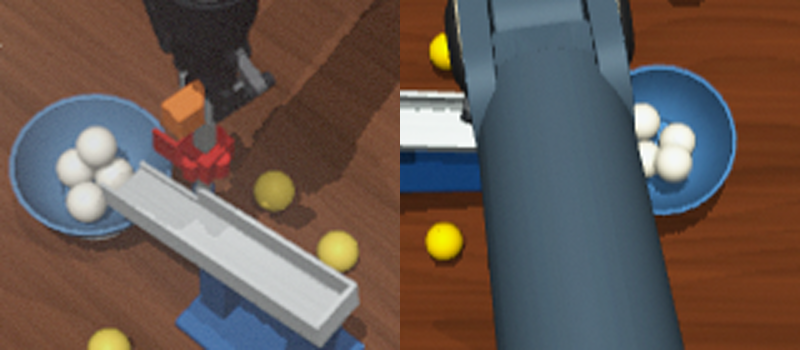

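All four balls are in the bowl at scene px (230–255,210–230), the chute is empty, and the key stands in the knob. I'll unload it, release and retreat upward.

```bash
python3 -m inch '[{"tx":-0.04,"ty":0,"tz":0,"twist":-0.2},{"tx":-0.04,"ty":0,"tz":0,"twist":-0.4},{"tx":-0.04,"ty":0,"tz":0,"twist":-0.4},{"tx":-0.04,"ty":0,"tz":0,"twist":-0.4},{"tx":-0.04,"ty":0,"tz":0,"twist":-0.4}]'; python3 -m inch '[{"tx":0,"ty":0,"tz":0,"twist":0},{"tx":0,"ty":0,"tz":0,"twist":0},{"tx":0,"ty":0,"tz":0,"twist":0},{"tx":0,"ty":0,"tz":0,"twist":0},{"tx":0,"ty":0,"tz":0,"twist":0}]' 55;  python3 -m inch '[{"tx":0,"ty":0,"tz":-0.3,"twist":0},{"tx":0,"ty":0,"tz":-0.8,"twist":0},{"tx":0,"ty":0,"tz":-1.5,"twist":0},{"tx":0,"ty":0,"tz":-2.4,"twist":0},{"tx":0,"ty":0,"tz":-3.4,"twist":0}]'; python3 -m inch '[{"tx":-0.6,"ty":0,"tz":-0.5,"twist":0},{"tx":-1.6,"ty":0,"tz":-1,"twist":0},{"tx":-2.6,"ty":0,"tz":-1,"twist":0},{"tx":-3.6,"ty":0,"tz":-1,"twist":0},{"tx":-4.4,"ty":0,"tz":-1,"twist":0}]'; python3 -m inch '[{"tx":0,"ty":0,"tz":0,"twist":0},{"tx":0,"ty":0,"tz":0,"twist":0},{"tx":0,"ty":0,"tz":0,"twist":0},{"tx":0,"ty":0,"tz":0,"twist":0},{"tx":0,"ty":0,"tz":0,"twist":0}]'
python3 - <<'E'
from h import *
from station import eyes
import pickle,time
for n in("scene","top"):
    c=eyes.capture(n); pickle.dump(c,open(n+"8.pkl","wb"))
s,t=ld("scene8"),ld("top8")
for c,b,z in((s,(250,150,340,240),.26),(t,(240,180,310,240),.26)):
    r=cv2.minAreaRect(big(mask(c,(7,170,150),(18,255,255),b))); p=cv2.boxPoints(r); print("handle",np.round(r[0],1),np.round(r[1],1),plane(c,*r[0],z).round(4),[plane(c,*q,z).round(3).tolist() for q in p])
m=mask(t,(0,0,130),(179,90,255),(288,180,345,235))
n,l,st,ce=cv2.connectedComponentsWithStats(m);print("balls",[(st[i,4],plane(t,*ce[i],.03).round(3)) for i in range(1,n) if st[i,4]>30])
m=mask(t,(0,200,130),(4,255,255),(230,170,320,240)); print("red bbox",cv2.boundingRect(m))
E
```

```text
t: 15.43
eef_pos: [0.5936, 0.0372, 0.234]
tcp_rot: [0.0, 0.999, -0.049, -0.0]
contact_force: [-4.3, -0.7, 5.5]
width: 0.0226
gripper_force: 79.9
t: 15.85
eef_pos: [0.5941, 0.0374, 0.2335]
tcp_rot: [-0.0, 0.999, -0.048, 0.0]
contact_force: [-0.6, -0.1, 0.2]
width: 0.055
gripper_force: 0.0
t: 16.27
eef_pos: [0.5934, 0.0373, 0.3366]
tcp_rot: [0.0, 0.999, -0.049, -0.001]
contact_force: [0.8, 0.7, -0.9]
width: 0.055
gripper_force: 0.0
t: 16.68
eef_pos: [0.4607, 0.0504, 0.3668]
tcp_rot: [-0.0, 0.999, -0.048, 0.001]
contact_force: [-0.2, -0.2, -0.5]
width: 0.0547
gripper_force: 0.0
t: 17.1
eef_pos: [0.4634, 0.05, 0.3655]
tcp_rot: [0.0, 0.999, -0.049, -0.0]
contact_force: [0.0, 0.6, -0.1]
width: 0.0552
gripper_force: 0.0
handle [300. 185.] [ 2.2 18.4] [0.5844 0.0503 0.26  ] [[0.604, 0.046, 0.26], [0.564, 0.049, 0.26], [0.565, 0.054, 0.26], [0.605, 0.051, 0.26]]
handle [263.4 203. ] [1.9 9.9] [0.5949 0.0476 0.26  ] [[0.585, 0.05, 0.26], [0.606, 0.049, 0.26], [0.605, 0.045, 0.26], [0.584, 0.047, 0.26]]
balls [(np.int32(674), array([ 0.628, -0.081,  0.03 ])), (np.int32(126), array([ 0.645, -0.02 ,  0.03 ]))]
red bbox (261, 204, 33, 9)
```

```bash
python3 - <<'E'
from h import *
s,t=ld("scene8"),ld("top8")
m=mask(t,(0,150,90),(5,255,255),(230,170,320,240)); ys,xs=np.nonzero(m); print("red",cv2.boundingRect(m)); k=xs>=288
a=plane(t,268.5,210.3,.18)
if k.any():
  b=plane(t,xs[k].mean(),ys[k].mean(),.14); print("blade yaw",np.degrees(np.arctan2(*(b-a)[1::-1])))
for c,b in((s,(260,150,320,215)),(t,(240,185,300,230))):
    r=cv2.minAreaRect(big(cv2.morphologyEx(mask(c,(6,150,80),(20,255,255),b),cv2.MORPH_CLOSE,np.ones((3,3))))); print(r,[plane(c,*q,.26).round(3).tolist() for q in cv2.boxPoints(r)])
E
```

```text
red (261, 202, 33, 12)
blade yaw -84.65556552580018
((291.3399963378906, 189.1199951171875), (16.600000381469727, 37.59999465942383), 53.13010025024414) [[0.638, 0.023, 0.26], [0.557, 0.03, 0.26], [0.568, 0.066, 0.26], [0.647, 0.059, 0.26]]
((265.0, 202.0), (34.0, 50.0), 90.0) [[0.633, 0.097, 0.26], [0.634, -0.008, 0.26], [0.562, -0.008, 0.26], [0.56, 0.095, 0.26]]
```

```bash
python3 -c "
from station import job_done
print(job_done())"
```

```text
the job is handed in; nothing more can be done
None
```

I handed the job in: the bowl is on its circle with all four balls in it, the gate is open to about 1.5 rad by image measurement, and the key is standing released in the knob; I viewed 12 pictures, over the limit of 10, and the result of the judging was not shown.

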